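# Fit a sound gear on the specimen polisher's splined spindle and hold it home

## Task

Of the three white gears, first put the one with a piece of its toothed rim broken off flat in the red scrap tray and let go of it. Then take either of the sound gears, turn it until its cross-shaped bore meshes with the splines of the polisher's spindle, slide it all the way down, pushing the sprung brass collar to its stop, and finish while still gripping the gear and pressing it fully home, so that a colleague can put in the retaining screw. Leave the spare gear and everything else on the bench where it is.

Things in the scene. Friction and masses are not known exactly. Their poses are not given: they have to be found in the camera images.
- gear_a_mid (a point): sound white gear A with aluminium hub, all 20 teeth, lying hub up. Disc 10 mm thick, 84 mm across the teeth; square hub on it, 38x38 mm, sides parallel to x and y, top 38 mm above the underside: grip it across two opposite sides. Point: on the axis, half-way up (19 mm above the underside). z is up, along the bore
- gear_b_mid (a point): sound white gear B with aluminium hub, all 20 teeth, lying hub up. Disc 10 mm thick, 84 mm across the teeth; square hub on it, 38x38 mm, sides parallel to x and y, top 38 mm above the underside: grip it across two opposite sides. Point: on the axis, half-way up (19 mm above the underside). z is up, along the bore
- gear_broken_mid (a point): broken white gear: a quarter of its toothed rim, between +x and +y, is broken off; lying hub up. Disc 10 mm thick, 84 mm across the teeth; square hub on it, 38x38 mm, sides parallel to x and y, top 38 mm above the underside: grip it across two opposite sides. Point: on the axis, half-way up (19 mm above the underside). z is up, along the bore
- gear_a: sound gear A as a whole; 90 g or so; origin at the centre of its underside. A cross-shaped bore runs right through hub and disc along z: two crossing slots along x and y, each 31 mm long and 11 mm wide, the same at every quarter turn
- gear_b: sound gear B as a whole; 90 g or so; origin at the centre of its underside. A cross-shaped bore runs right through hub and disc along z: two crossing slots along x and y, each 31 mm long and 11 mm wide, the same at every quarter turn
- gear_broken: broken gear as a whole; 90 g or so; origin at the centre of its underside. A cross-shaped bore runs right through hub and disc along z: two crossing slots along x and y, each 31 mm long and 11 mm wide, the same at every quarter turn
- scrap_tray: red open tray, 140x140 mm, 24 mm high, walls and floor 4 mm thick, fixed; origin under its centre, on the worktop; sides parallel to its x and y
- drive: drive base of the polisher: white box 128x128 mm, 38 mm high, fixed to the worktop, with a round grey deck up to 46 mm; origin under its centre, on the worktop; the spindle stands on its centre
- spindle_top (a point): centre of the top of the upright, fixed steel spindle, 92 mm above the worktop. Its top 8 mm is a bare 12 mm round core with a tapered nose (7 mm at the tip); below that four splines make a cross, 28 mm tip to tip, 8 mm wide, along this point's x and y (1.5 mm clearance all round in a gear's bore)
- collar_top (a point): brass ring round the spindle, 46 mm across, top 70 mm above the worktop when free (22 mm below the spindle's top); its spring pushes up with 4 N at the start and about 10 N at the stop; this point: on its axis, level with its top face
- collar (a joint): how far the collar is pushed down, m: 0 free, 0.008 at its stop. A gear pressed home has its underside 30 mm below the spindle's top
- pen: bystander: black and white marker pen lying down, 135 mm long; origin under its centre
- block: bystander: clear resin block with an insect, 30x44x20 mm; origin under its centre
- dropper: bystander: dropper bottle with a blue cap, 33 mm across, 85 mm high; origin under its centre
- vial: bystander: vial with a red cap, 23 mm across, 60 mm high; origin under its centre
Things that resemble listed ones, but are neither listed nor needed, are in the scene too. Leave any pink or turquoise look-alike of the gear_broken alone. What is shaped like the gear_a but blue is not meant.

How it is judged:
By the outcome, as a careful person would: the job done as asked, in the order asked, and still so for the second after the job is handed in, while the arm keeps its last pose, push and grip.
It also fails if it takes over 61 s, if anything falls off the work surface, if the arm or the gripper's body presses on something with over 40 N, if the wrist force passes 120 N, or if a joint passes its speed limit or range.

## Robot

A 7-joint arm with a two-finger parallel gripper is mounted at the origin on a cart in front of the work surface, level with it; the furniture and walls round the work are solid. World frame = base frame: x ahead of the robot, y to its left, z up, the work surface at z = 0. Lengths are in m, angles in rad, forces in N, time in s.
With the tool pointing down it reaches from about 0.4 to 0.9 m from the base axis. Payload 5.5 kg.
Tool frame: the origin (TCP) lies midway between the tips of the shut fingers; the grasp point (between the pads) lies 19 mm behind it (manip.grip_depth is the distance from the TCP to the grasp point, in m); z points along the fingers, x is the direction in which the jaws open and shut, and the axes are right-handed (so a half turn about z gives the same grasp; the last joint's range is limited). The gripper opens to 92 mm and grips with 3 to 60 N. Pads are 19 mm wide; open, the fingers measure 130 mm over their backs; the gripper's body (75 mm by 190 mm) begins 47 mm behind the grasp point.
Start: joints at [1.536, 0.501, -0.427, 1.55, 0.221, 1.138, -0.21], TCP at [0.191, -0.621, 0.227] pointing down, gripper open.
Joint ranges: [-2.88, 2.88], [-0.31, 2.03], [-1.54, 1.56], [0.2, 2.42], [-1.41, 4.55], [0.19, 2.02], [-2.57, 2.57]. Speed limits (rad/s): [2.57, 2.57, 3.14, 3.14, 3.14, 3.14, 3.14].

## Interface

Orientations are given as a unit quaternion [x, y, z, w].
In Python, from bench import manip, effector, viewer gives the robot as it stands. Calls block until the motion is done:
- manip.move_pose(position, orientation): joint-space move of the TCP to a pose.
- manip.servo_line(position, ori=None, vel=0.15): straight line of the TCP; ori=None keeps the orientation; vel is the mean speed in m/s.
- manip.movej(angles): joint-space move.
- effector.open_jaws() and effector.close(f_grip=None): open the fingers fully, or close them until they stop; f_grip is the grip in N (None keeps the last).
- manip.sleep(seconds).
- manip.solve_ik(position, orientation): joint angles nearest the present ones, or None.
- viewer.get_image(name): name is "scene" or "top"; returns the picture (384x512x3 uint8, red, green, blue); there is no depth.
- viewer.get_calibration(name): a dict with "vfov" (degrees; the focal length in pixels is half the picture's height over the tangent of half this angle, whatever the lens; pixels are square), "cx", "cy" (the principal point, pixels), "eye" and "attitude" of the camera in the world. Camera axes: x right, y down, z forward; pixel columns grow to the right and rows downward; lengths in m; the calibration is good to about 2 mm. A picture is of the moment at which its call begins. get_calibration takes no time and is no camera call.
A pose or a line that the arm cannot do raises manip.PlanningError and nothing moves.
- manip.hand_in(): hands the job in, once; it reports no verdict.
Readings, each from a call of its own:
- manip.current_clock(): time.
- manip.current_q(): joint angles.
- manip.current_joint_velocities(): joint speeds.
- manip.current_tau(): joint torques, N m.
- manip.current_tool_pos(): TCP position.
- manip.current_tcp_rot(): TCP orientation.
- manip.current_force(): force on the tool from outside, world axes, zero at the start.
- manip.current_wrist_torque(): the same for the moment, N m.
- manip.current_finger_gap(): finger opening in m.
Only numpy, scipy, OpenCV 4.12 (cv2) and the standard library are available. Lean on these libraries where they do the work, as an engineer would, in place of code of your own. Each camera call takes 0.05 s, during which the arm holds its last target.

## Working session

There is one attempt and no reset: what is moved stays moved. The work goes in short steps, each a Python script; the robot and the scene stay as the last script left them, time stands still between calls to the robot, and variables do not carry over. Pictures are saved under pics/ and viewed, and the job is handed in when it is done.

```bash
mkdir -p pics; ls; python3 - <<'E'
from bench import manip, effector, viewer
import cv2
for n in ("scene","top"):
    im=viewer.get_image(n); cv2.imwrite(f"pics/{n}0.png",im[:,:,::-1]); print(viewer.get_calibration(n))
print(manip.current_clock(),manip.current_tool_pos(),manip.current_tcp_rot(),manip.grip_depth,manip.current_finger_gap())
E
```

```text
pics
{'vfov': 51.71376930114152, 'cx': 258.3097540181286, 'cy': 193.61328368415445, 'eye': array([-0.1024314 ,  0.56234324,  1.0532232 ]), 'attitude': array([-0.41511796,  0.84275106, -0.30332738,  0.15949992])}
{'vfov': 56.43739348657238, 'cx': 252.71456160862502, 'cy': 191.47607868314134, 'eye': array([0.42582048, 0.08319693, 1.15680137]), 'attitude': array([ 0.70658498, -0.70496183,  0.04658854, -0.03994979])}
0.1 [ 0.19048403 -0.62082536  0.2258075 ] [ 8.04177752e-01 -5.94388277e-01 -6.68832632e-04 -5.21620287e-04] 0.0188 0.09160231244684824
```

View pics/scene0.png

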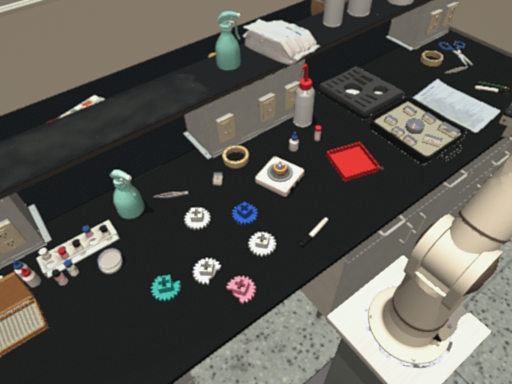

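View pics/top0.png

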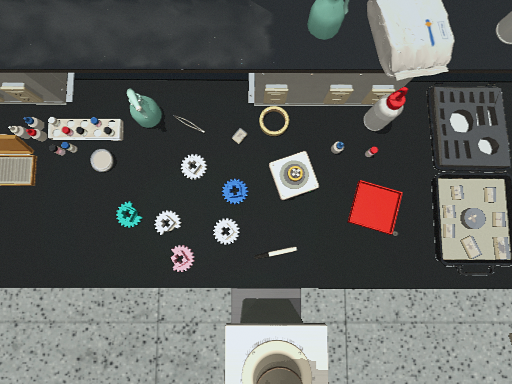

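```bash
cat > h.py <<'E'
import numpy as np, cv2
from scipy.spatial.transform import Rotation as R
from bench import manip, effector, viewer
def cam(n):
    c=viewer.get_calibration(n); f=192/np.tan(np.radians(c['vfov']/2)); return c,f,R.from_quat(c['attitude']).as_matrix()
def ray(n,u,v,z):
    c,f,M=cam(n); d=M@np.array([(u-c['cx'])/f,(v-c['cy'])/f,1.]); e=np.array(c['eye']); return e+d*(z-e[2])/d[2]
def proj(n,p):
    c,f,M=cam(n); q=M.T@(np.array(p)-c['eye']); return np.array([c['cx']+f*q[0]/q[2],c['cy']+f*q[1]/q[2]])
E
python3 - <<'E'
from h import *
a=cv2.imread('pics/top0.png'); b=cv2.imread('pics/scene0.png')
cv2.imwrite('pics/topz.png',cv2.resize(a[120:290,100:310],None,fx=3.5,fy=3.5,interpolation=cv2.INTER_CUBIC))
cv2.imwrite('pics/scenez.png',cv2.resize(b[130:310,140:390],None,fx=3.2,fy=3.2,interpolation=cv2.INTER_CUBIC)[:600])
for n,im,zs in(('top',a,0.01),('scene',b,0.01)):
    hsv=cv2.cvtColor(im,cv2.COLOR_BGR2HSV)
    m=((hsv[...,2]>150)&(hsv[...,1]<60)).astype(np.uint8)
    k,l,s,c=cv2.connectedComponentsWithStats(m)
    for i in range(1,k):
        if 60<s[i,4]<3000 and 60<c[i][0]<420 and 120<c[i][1]<300: print(n,s[i],c[i].round(1),ray(n,*c[i],.01).round(4))
E
```

```text
top [  48  117   73   24 1245] [ 83.9 129.2] [0.7715 0.6275 0.01  ]
top [232 129  14  15 115] [238.8 135.7] [0.7518 0.1185 0.01  ]
top [ 91 149  21  22 370] [101.  159.7] [0.6695 0.5661 0.01  ]
top [ 269  151   50   49 1209] [293.1 175.2] [ 0.6206 -0.0587  0.01  ]
top [181 154  26  25 394] [193.2 166.2] [0.6492 0.2662 0.01  ]
top [154 210  27  25 339] [166.5 221.2] [0.4708 0.3474 0.01  ]
top [213 218  27  27 436] [225.9 231. ] [0.44   0.1578 0.01  ]
top [171 245  23  27 306] [182.  257.6] [0.3563 0.2951 0.01  ]
top [268 247  29   9 119] [282.  251.1] [ 0.3771 -0.0206  0.01  ]
scene [ 375  102   78   53 1406] [415.8 128.9] [ 0.4903 -0.646   0.01  ]
scene [184 132  27  26 149] [197.5 144.8] [0.9478 0.082  0.01  ]
scene [255 157  49  38 810] [278.9 175.5] [ 0.6295 -0.0634  0.01  ]
scene [111 170  20  15 158] [119.8 176.1] [0.9808 0.3894 0.01  ]
scene [185 208  25  21 342] [196.8 217.8] [0.6493 0.2676 0.01  ]
scene [379 216  26  20 109] [393.  227.1] [ 0.2315 -0.2082  0.01  ]
scene [310 218  18  19 107] [318.2 226.7] [ 0.379  -0.0217  0.01  ]
scene [  37  220   82   57 1521] [ 77.1 248.4] [0.7776 0.6248 0.01  ]
scene [249 232  27  24 407] [261.8 243.3] [0.44   0.1594 0.01  ]
scene [ 99 249  22  24 420] [109.6 260.6] [0.6738 0.5622 0.01  ]
scene [193 258  28  26 371] [204.8 269.6] [0.4705 0.3494 0.01  ]
```

View pics/topz.png

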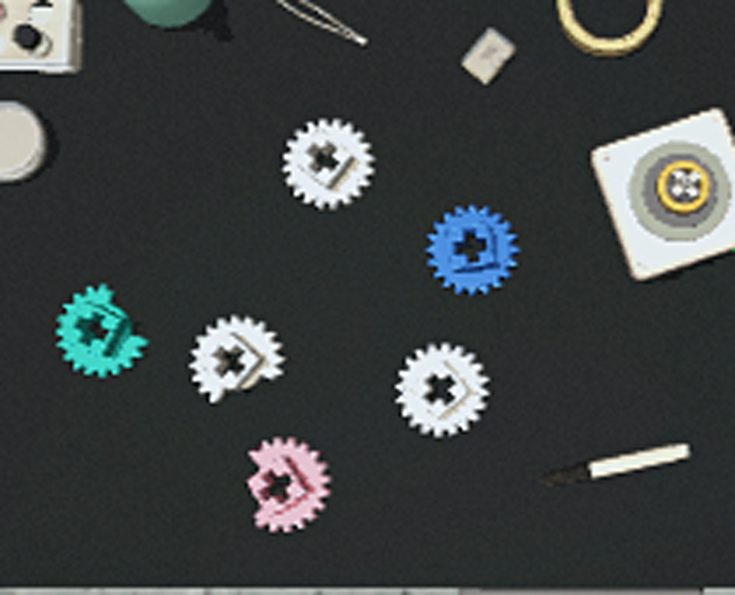

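View pics/scenez.png

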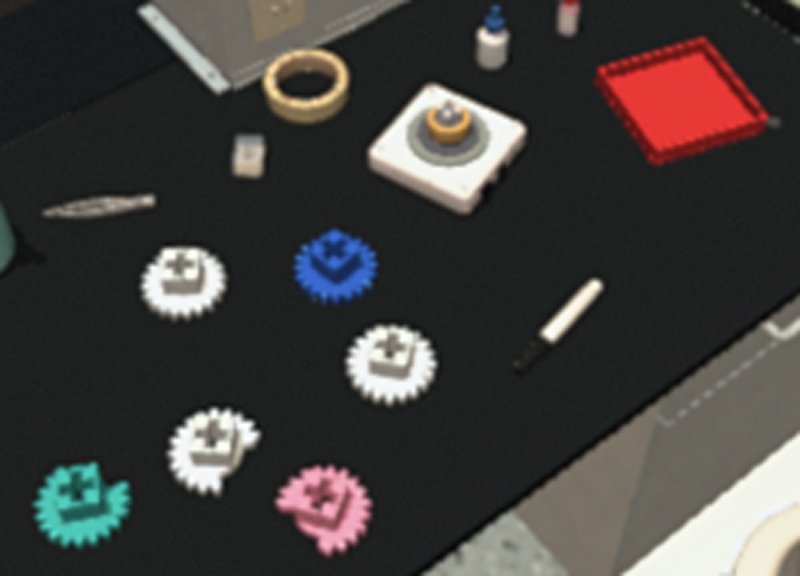

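```bash
python3 - <<'E'
from h import *
ims={'top':cv2.imread('pics/top0.png'),'scene':cv2.imread('pics/scene0.png')}
def rect(n,c,z,half=.06,s=.0004):
    cor=np.array([[c[0]+half,c[1]+half],[c[0]+half,c[1]-half],[c[0]-half,c[1]-half],[c[0]-half,c[1]+half]])
    src=np.float32([proj(n,[*p,z]) for p in cor]); N=int(2*half/s)
    H=cv2.getPerspectiveTransform(src,np.float32([[0,0],[N,0],[N,N],[0,N]]))
    return cv2.warpPerspective(ims[n],H,(N,N),flags=cv2.INTER_CUBIC)
G={'A':(.649,.267),'B':(.440,.1585),'X':(.4705,.3485)}
rows=[]
for n in ims: rows.append(np.hstack([cv2.resize(rect(n,G[g],.038,.045,.0004),(260,260)) for g in G]))
cv2.imwrite('pics/hubs.png',np.vstack(rows))
o=[]
for n in ims:
    o.append(np.vstack([rect(n,(.622,-.06),z,.08,.0006) for z in (.038,.07)]))
o.append(np.vstack([rect(n,(.52,-.27),.024,.1,.00075) for n in ims]))
cv2.imwrite('pics/drive.png',np.hstack(o))
E
```

```text
(no output)
```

View pics/hubs.png

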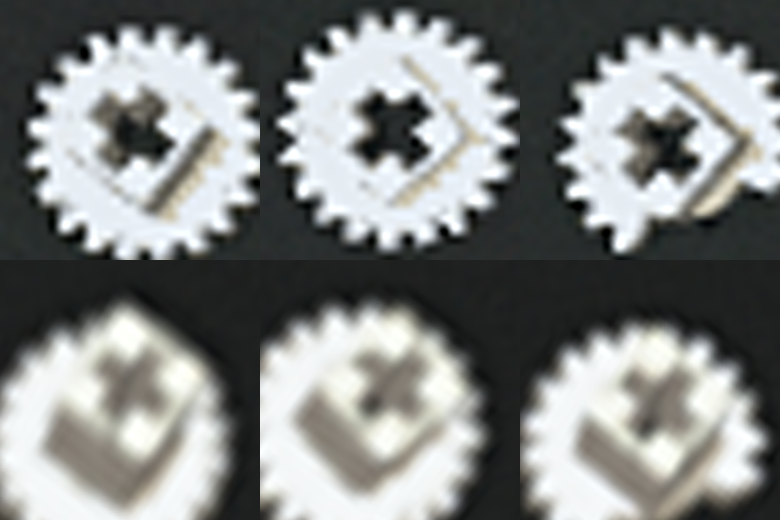

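View pics/drive.png

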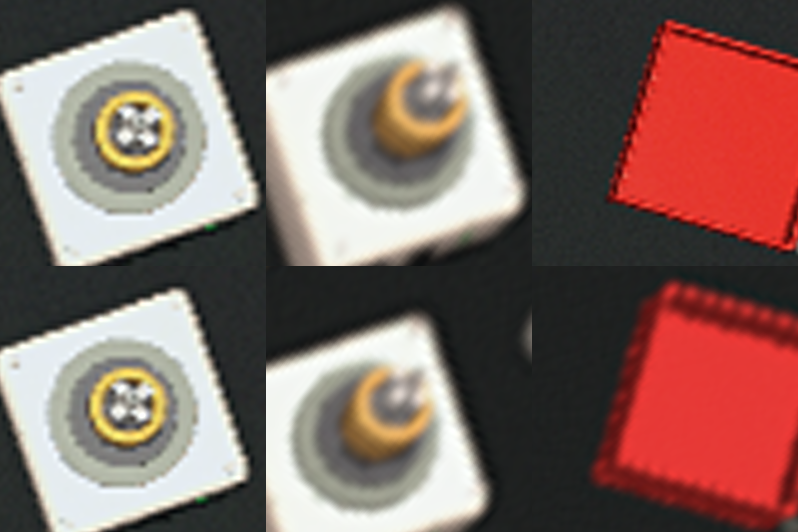

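```bash
python3 - <<'E'
from h import *
ims={'top':cv2.imread('pics/top0.png'),'scene':cv2.imread('pics/scene0.png')}
def P(n,pts,z): return np.array([ray(n,u,v,z)[:2] for u,v in pts])
G={'A':(.649,.267),'B':(.440,.1585),'X':(.4705,.3485)}
# gears: silhouette
for n,im in ims.items():
    hsv=cv2.cvtColor(im,cv2.COLOR_BGR2HSV); m=((hsv[...,2]>95)).astype(np.uint8)*255
    cs,_=cv2.findContours(m,cv2.RETR_EXTERNAL,cv2.CHAIN_APPROX_NONE)
    for g in G:
        u=proj(n,[*G[g],.005])
        for c in cs:
            if cv2.pointPolygonTest(c,tuple(map(float,u)),False)>0:
                q=P(n,c[:,0,:].astype(float),.005); (x,y),r=cv2.minEnclosingCircle(np.float32(q))
                M=cv2.moments(np.float32(q)*1000); print(n,g,'circ',round(x,4),round(y,4),round(r,4),'cent',M['m10']/M['m00']/1e3,M['m01']/M['m00']/1e3)
    # tray
    m=cv2.inRange(hsv,(0,150,60),(8,255,255))+cv2.inRange(hsv,(172,150,60),(180,255,255))
    cs,_=cv2.findContours(m,cv2.RETR_EXTERNAL,cv2.CHAIN_APPROX_NONE); c=max(cs,key=cv2.contourArea)
    q=P(n,c[:,0,:].astype(float),.024 if n=='top' else .024); print(n,'tray',cv2.minAreaRect(np.float32(q*1000)))
    # drive top: white region hull
    m=((hsv[...,2]>(170)))
    cs,_=cv2.findContours(m.astype(np.uint8),cv2.RETR_EXTERNAL,cv2.CHAIN_APPROX_NONE)
    u=proj(n,[.62,-.06,.04])
    for c in cs:
        if cv2.contourArea(c)>500 and cv2.pointPolygonTest(cv2.convexHull(c),tuple(map(float,u)),False)>0:
            q=P(n,c[:,0,:].astype(float),.038); print(n,'box',cv2.minAreaRect(np.float32(q*1000)))
    # collar yellow
    m=cv2.inRange(hsv,(12,110,110),(32,255,255)); 
    w=np.zeros_like(m); u=u.astype(int); w[u[1]-22:u[1]+22,u[0]-22:u[0]+22]=255; m&=w
    cs,_=cv2.findContours(m,cv2.RETR_EXTERNAL,cv2.CHAIN_APPROX_NONE); c=max(cs,key=cv2.contourArea)
    q=P(n,c[:,0,:].astype(float),.07); print(n,'collar',cv2.minEnclosingCircle(np.float32(q*1000)),cv2.fitEllipse(np.float32(q*1000)))
    s=im[u[1]-20:u[1]+16,u[0]-22:u[0]+22]; cv2.imwrite(f'pics/sp_{n}.png',cv2.resize(s,None,fx=16,fy=16,interpolation=cv2.INTER_NEAREST)); print(u)
E
```

```text
top A circ 0.6506 0.2668 0.0433 cent 0.6507376019337484 0.2665915636109496
top B circ 0.4407 0.1581 0.0429 cent 0.4402796353304903 0.15803564450966057
top X circ 0.4662 0.3457 0.0438 cent 0.47033303397988957 0.34801229438586784
top tray ((517.7833251953125, -316.6065673828125), (148.44065856933594, 143.254150390625), 73.66410064697266)
top box ((617.1906127929688, -55.750579833984375), (125.43395233154297, 126.14595031738281), 18.897470474243164)
top collar ((617.0382690429688, -56.31391143798828), 23.48552894592285) ((617.6669311523438, -56.72861099243164), (43.312286376953125, 44.15080261230469), 49.321746826171875)
[294 173]
scene A circ 0.6563 0.2674 0.0485 cent 0.6543831094162096 0.26539480976446495
scene B circ 0.4431 0.1585 0.0458 cent 0.4434255885341219 0.157219169762807
scene X circ 0.4685 0.3455 0.0457 cent 0.47314022717343507 0.34672997400461
scene tray ((514.5523071289062, -312.016845703125), (157.46470642089844, 163.65306091308594), 73.47508239746094)
scene box ((615.877685546875, -52.531272888183594), (128.43202209472656, 132.98388671875), 19.337072372436523)
scene collar ((612.5189819335938, -50.038978576660156), 25.211606979370117) ((614.3904418945312, -52.55309295654297), (39.72630310058594, 51.8917121887207), 49.50349044799805)
[280 171]
```

View pics/sp_top.png

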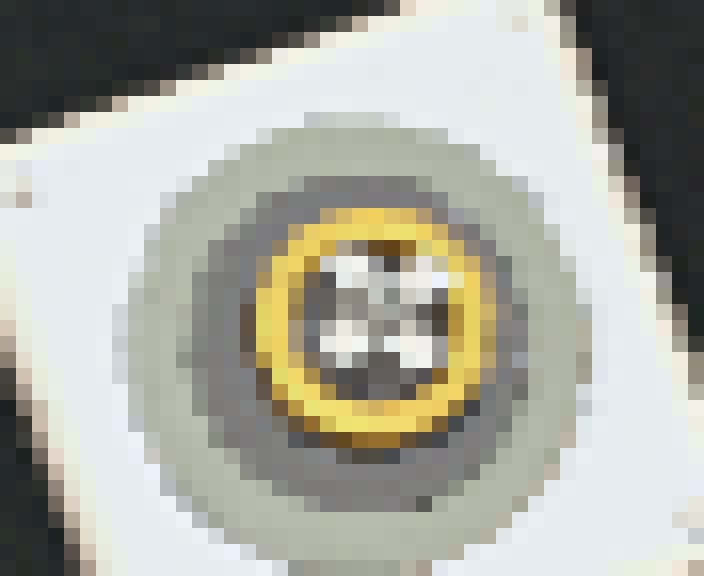

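View pics/sp_scene.png

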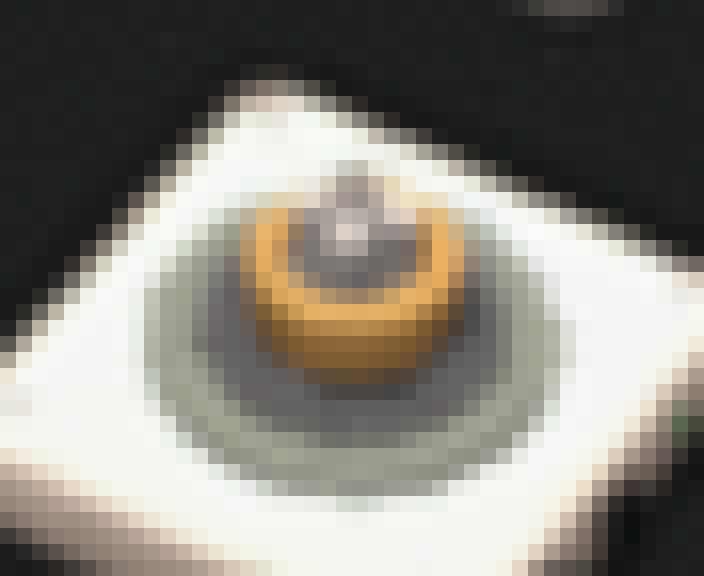

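```bash
python3 - <<'E'
from h import *
im=cv2.imread('pics/top0.png'); n='top'
hsv=cv2.cvtColor(im,cv2.COLOR_BGR2HSV)
g=im.min(axis=2).astype(float)
def harm(c,z,rmin,rmax,thr,sgn=1):
    # supersampled world-frame harmonic of brightness about centre c
    acc=0;S=0;mx=np.zeros(2)
    for r in np.arange(rmin,rmax,.0005):
        for t in np.radians(np.arange(0,360,2)):
            p=np.array(c)+r*np.array([np.cos(t),np.sin(t)]); u=proj(n,[*p,z])
            b=cv2.getRectSubPix(g.astype(np.float32),(1,1),(float(u[0]),float(u[1])))[0,0]*sgn
            w=r*b; acc+=w*np.exp(4j*t); S+=abs(w)
    return np.degrees(np.angle(acc))/4,abs(acc)/S
# spline: white pixel centroid
u0=proj(n,[.617,-.056,.084]); x0,y0=(u0-9).astype(int); 
sub=g[y0:y0+19,x0:x0+19]; yy,xx=np.mgrid[y0:y0+19,x0:x0+19]
w=np.clip(sub-150,0,None)*(np.hypot(xx-u0[0],yy-u0[1])<6.5); c=(w*xx).sum()/w.sum(),(w*yy).sum()/w.sum()
cw=ray(n,*c,.084)[:2]; print('u0',u0,'spline centre px',c,cw)
for cc in (cw,(.617,-.0563),(.6175,-.0567)): print('spline ang',harm(cc,.084,.006,.0145,0))
# deck
m=cv2.inRange(hsv,(0,0,90),(180,45,200)); 
k=np.zeros_like(m); uu=proj(n,[.617,-.056,.046]).astype(int); cv2.circle(k,tuple(int(a) for a in uu),19,255,-1)
m&=k
cs,_=cv2.findContours(m,cv2.RETR_EXTERNAL,cv2.CHAIN_APPROX_NONE); c=max(cs,key=cv2.contourArea)
q=np.array([ray(n,*p,.046)[:2] for p in c[:,0,:].astype(float)]); print('deck',cv2.fitEllipse(np.float32(q*1000)),cv2.minEnclosingCircle(np.float32(q*1000)))
for k,c in {'A':(.6506,.2668),'B':(.4405,.1581),'X':(.4705,.3480)}.items():
    # bore dark centroid on hub top
    u0=proj(n,[*c,.038]); x0,y0=(u0-9).astype(int); sub=g[y0:y0+19,x0:x0+19]; yy,xx=np.mgrid[y0:y0+19,x0:x0+19]
    w=np.clip(190-sub,0,None)*(np.hypot(xx-u0[0],yy-u0[1])<7.2); cc=(w*xx).sum()/w.sum(),(w*yy).sum()/w.sum(); b=ray(n,*cc,.036)[:2]
    print(k,'bore',b,harm(b,.036,.005,.0155,0,-1))
E
```

```text
u0 [295.18774829 172.32291091] spline centre px (np.float64(295.53235454051116), np.float64(171.90973355084284)) [ 0.6182797  -0.05706694]Traceback (most recent call last):
  File "<stdin>", line 19, in <module>
  File "<stdin>", line 10, in harm
  File "h.py", line 9, in proj
    c,f,M=cam(n); q=M.T@(np.array(p)-c['eye']); return np.array([c['cx']+f*q[0]/q[2],c['cy']+f*q[1]/q[2]])
          ~~~^^^
  File "h.py", line 5, in cam
    c=viewer.get_calibration(n); f=192/np.tan(np.radians(c['vfov']/2)); return c,f,R.from_quat(c['attitude']).as_matrix()
ValueError: time passes only in moves, steps and waits
```

```bash
cat > h.py <<'E'
import numpy as np, cv2
from functools import lru_cache
from scipy.spatial.transform import Rotation as R
CAL={'scene':dict(vfov=51.71376930114152,cx=258.3097540181286,cy=193.61328368415445,eye=np.array([-0.1024314,0.56234324,1.0532232]),attitude=[-0.41511796,0.84275106,-0.30332738,0.15949992]),
'top':dict(vfov=56.43739348657238,cx=252.71456160862502,cy=191.47607868314134,eye=np.array([0.42582048,0.08319693,1.15680137]),attitude=[0.70658498,-0.70496183,0.04658854,-0.03994979])}
@lru_cache
def cam(n):
    c=CAL[n]; f=192/np.tan(np.radians(c['vfov']/2)); return c,f,R.from_quat(c['attitude']).as_matrix()
def ray(n,u,v,z):
    c,f,M=cam(n); d=M@np.array([(u-c['cx'])/f,(v-c['cy'])/f,1.]); e=c['eye']; return e+d*(z-e[2])/d[2]
def proj(n,p):
    c,f,M=cam(n); q=M.T@(np.array(p)-c['eye']); return np.array([c['cx']+f*q[0]/q[2],c['cy']+f*q[1]/q[2]])
E
python3 - <<'E'
from h import *
im=cv2.imread('pics/top0.png'); n='top'
hsv=cv2.cvtColor(im,cv2.COLOR_BGR2HSV)
g=im.min(axis=2).astype(np.float32)
def harm(c,z,rmin,rmax,sgn=1):
    acc=0;S=0
    for r in np.arange(rmin,rmax,.0005):
        for t in np.radians(np.arange(0,360,2)):
            u=proj(n,[c[0]+r*np.cos(t),c[1]+r*np.sin(t),z])
            w=r*sgn*cv2.getRectSubPix(g,(1,1),(float(u[0]),float(u[1])))[0,0]; acc+=w*np.exp(4j*t); S+=abs(w)
    return round(np.degrees(np.angle(acc))/4,2),round(abs(acc)/S,3)
for cc in ((.6183,-.0571),(.617,-.0563),(.6175,-.0567)): print('spline ang',harm(cc,.084,.006,.0145))
m=cv2.inRange(hsv,(0,0,90),(180,45,200)); 
k=np.zeros_like(m); uu=proj(n,[.617,-.056,.046]); cv2.circle(k,(int(uu[0]),int(uu[1])),19,255,-1); m&=k
cs,_=cv2.findContours(m,cv2.RETR_EXTERNAL,cv2.CHAIN_APPROX_NONE); c=max(cs,key=cv2.contourArea)
q=np.array([ray(n,*p,.046)[:2] for p in c[:,0,:].astype(float)]); print('deck',cv2.fitEllipse(np.float32(q*1000)),cv2.minEnclosingCircle(np.float32(q*1000)))
for k,c in {'A':(.6506,.2668),'B':(.4405,.1581),'X':(.4705,.3480)}.items():
    u0=proj(n,[*c,.038]); x0,y0=(u0-9).astype(int); sub=g[y0:y0+19,x0:x0+19]; yy,xx=np.mgrid[y0:y0+19,x0:x0+19]
    w=np.clip(190-sub,0,None)*(np.hypot(xx-u0[0],yy-u0[1])<7.2); cc=(w*xx).sum()/w.sum(),(w*yy).sum()/w.sum(); b=ray(n,*cc,.036)[:2]
    print(k,'bore',b,harm(b,.036,.005,.0155,-1))
E
```

```text
spline ang (np.float64(38.0), np.float64(0.214))
spline ang (np.float64(38.49), np.float64(0.179))
spline ang (np.float64(38.3), np.float64(0.2))
deck ((617.4235229492188, -56.48746871948242), (88.21963500976562, 89.82054138183594), 32.70810317993164) ((617.990234375, -56.060672760009766), 46.63568115234375)
A bore [0.64849146 0.26549115] (np.float64(-36.12), np.float64(0.187))
B bore [0.44001388 0.1575244 ] (np.float64(41.28), np.float64(0.309))
X bore [0.46606554 0.34425317] (np.float64(-40.45), np.float64(0.193))
```

```bash
cat >> h.py <<'E'
def down(deg):
    t=np.radians(deg); return R.from_matrix(np.array([[np.cos(t),np.sin(t),0],[np.sin(t),-np.cos(t),0],[0,0,-1]]).T.T).as_quat()
E
python3 - <<'E'
from h import *
from bench import manip
print(R.from_quat(manip.current_tcp_rot()).as_matrix().round(3), R.from_quat(down(38)).as_matrix().round(3))
q0=np.array(manip.current_q()); print(q0.round(2))
for nm,p,base in (('X',(.466,.345),-40.5),('tray',(.5178,-.3166),45+73.5),('B',(.4403,.158),41.3),('S',(.6175,-.0566),38.3)):
    for k in range(4):
        a=(base+90*k+180)%360-180
        for z in (.15 if nm!='S' else .2,.013 if nm!='S' else .075):
            q=manip.solve_ik([*p,z],down(a)); print(nm,round(a,1),z,None if q is None else np.array(q).round(2))
E
```

```text
[[ 0.293 -0.956 -0.   ]
 [-0.956 -0.293  0.002]
 [-0.002 -0.    -1.   ]] [[ 0.788  0.616  0.   ]
 [ 0.616 -0.788  0.   ]
 [ 0.     0.    -1.   ]]
[ 1.54  0.5  -0.43  1.55  0.22  1.14 -0.21]
X -40.5 0.15 [-0.04  0.58 -0.87  1.79  0.52  1.01 -1.81]
X -40.5 0.013 [-0.19  0.74 -0.65  1.85  0.63  0.77 -1.89]
X 49.5 0.15 [ 0.05  0.65 -1.01  1.79  0.63  1.06 -0.33]
X 49.5 0.013 [ 0.17  1.17 -1.31  1.84  1.23  1.23 -0.69]
X 139.5 0.15 [ 0.19  0.85 -1.3   1.78  0.88  1.23  1.06]
X 139.5 0.013 [ 0.17  1.17 -1.31  1.84  1.23  1.23  0.88]
X -130.5 0.15 [-1.35  0.59  0.91  1.83 -0.55  0.99 -2.49]
X -130.5 0.013 [ 0.17  1.17 -1.31  1.84  1.23  1.23  2.45]
tray 118.5 0.15 [ 1.34  0.9  -1.3   1.72  0.91  1.27  1.89]
tray 118.5 0.013 [ 1.33  1.19 -1.31  1.77  1.24  1.26  1.73]
tray -151.5 0.15 [ 0.72  0.49 -0.29  1.74  0.17  0.94 -2.27]
tray -151.5 0.013 [ 0.64  0.67 -0.18  1.8   0.18  0.69 -2.29]
tray -61.5 0.15 [ 0.95  0.55 -0.6   1.73  0.36  0.98 -0.86]
tray -61.5 0.013 [ 0.86  0.72 -0.47  1.79  0.46  0.74 -0.93]
tray 28.5 0.15 [ 1.12  0.63 -0.86  1.72  0.54  1.04  0.58]
tray 28.5 0.013 [ 1.    0.
[... 249 characters left out ...]
 1.1   0.9 ]
B -138.7 0.15 [-1.17  0.36  0.91  2.1  -0.38  0.85 -2.46]
B -138.7 0.013 [-0.66  0.52  0.31  2.15 -0.31  0.51 -2.54]
B -48.7 0.15 [ 0.33  0.37 -0.86  2.06  0.36  0.87 -1.58]
B -48.7 0.013 [ 0.21  0.63 -0.75  2.12  0.72  0.65 -1.88]
S 38.3 0.2 [ 0.79  0.7  -1.1   1.64  0.66  1.22  0.21]
S 38.3 0.075 [ 0.74  0.85 -1.01  1.73  0.83  1.05  0.1 ]
S 128.3 0.2 [ 0.87  0.83 -1.3   1.64  0.83  1.33  1.67]
S 128.3 0.075 [ 0.86  1.07 -1.31  1.72  1.09  1.27  1.52]
S -141.7 0.2 [-0.45  0.52  0.68  1.69 -0.36  1.07 -2.13]
S -141.7 0.075 [-0.29  0.63  0.46  1.76 -0.36  0.83 -2.13]
S -51.7 0.2 [ 0.68  0.6  -0.89  1.65  0.5   1.14 -1.25]
S -51.7 0.075 [ 0.56  0.71 -0.72  1.73  0.57  0.92 -1.3 ]
```

```bash
python3 - <<'E'
from h import *
from bench import manip,effector,viewer
manip.move_pose([.466,.345,.10],down(-40.5)); print(manip.current_clock(),np.round(manip.current_tool_pos(),4))
manip.servo_line([.466,.345,.0135],vel=.15); print(manip.current_clock(),np.round(manip.current_tool_pos(),4),np.round(manip.current_force(),2))
cv2.imwrite('pics/x1.png',cv2.resize(viewer.get_image('scene')[200:330,120:300,::-1],None,fx=4,fy=4,interpolation=cv2.INTER_CUBIC))
effector.close(30); print(manip.current_clock(),manip.current_finger_gap(),np.round(manip.current_force(),2),np.round(manip.current_tool_pos(),4))
E
```

```text
3.625 [0.4667 0.3442 0.1   ]
4.35 [0.4662 0.3456 0.014 ] [0.37 0.62 0.87]
5.2833 0.03804935318555575 [-0.42  0.73  0.11] [0.4659 0.3451 0.0135]
```

View pics/x1.png

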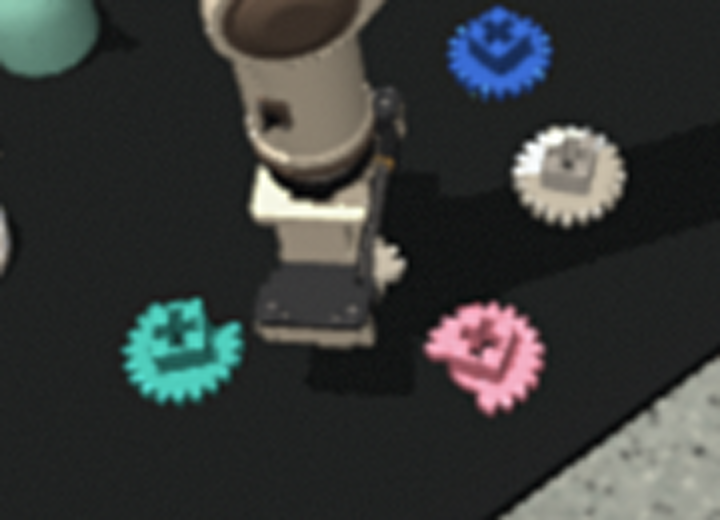

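```bash
python3 - <<'E'
from h import *
from bench import manip,effector,viewer
manip.servo_line([.466,.345,.2],vel=.25); print(manip.current_clock(),manip.current_finger_gap(),np.round(manip.current_force(),2))
manip.move_pose([.517,-.315,.12],down(-61.5)); print(manip.current_clock(),np.round(manip.current_tool_pos(),4),manip.current_finger_gap())
cv2.imwrite('pics/t1.png',cv2.resize(viewer.get_image('scene')[100:240,260:440,::-1],None,fx=4,fy=4,interpolation=cv2.INTER_CUBIC))
E
```

```text
6.1833 0.037948550877348323 [ 0.14 -0.73 -0.81]
8.5583 [ 0.518  -0.3134  0.1203] 0.03799564068136732
```

View pics/t1.png

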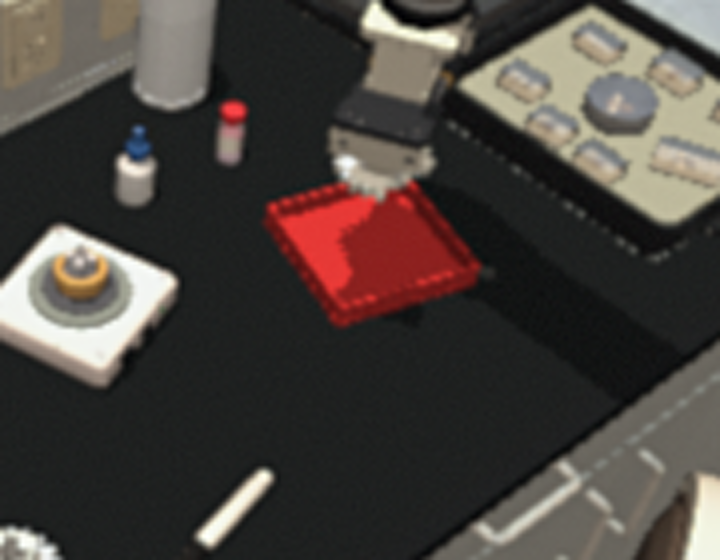

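```bash
python3 - <<'E'
from h import *
from bench import manip,effector,viewer
manip.servo_line([.517,-.315,.035],vel=.15)
manip.servo_line([.517,-.315,.0182],vel=.05); print(manip.current_clock(),np.round(manip.current_tool_pos(),4),np.round(manip.current_force(),2))
effector.open_jaws()
manip.servo_line([.517,-.315,.2],vel=.25); print(manip.current_clock(),manip.current_finger_gap(),np.round(manip.current_force(),2))
cv2.imwrite('pics/t2.png',cv2.resize(viewer.get_image('scene')[100:240,260:440,::-1],None,fx=4,fy=4,interpolation=cv2.INTER_CUBIC))
manip.move_pose([.4403,.158,.10],down(41.3)); print(manip.current_clock(),np.round(manip.current_tool_pos(),4))
im=viewer.get_image('top')[:,:,::-1]; cv2.imwrite('pics/t3.png',cv2.resize(im[130:290,200:420],None,fx=3.5,fy=3.5,interpolation=cv2.INTER_CUBIC))
E
```

```text
9.8083 [ 0.5168 -0.3149  0.018 ] [ 0.33 -0.65 -0.78]
11.675 0.09155844874550835 [-1.07 -0.18  0.07]
13.5083 [0.4413 0.1568 0.1001]
```

View pics/t2.png

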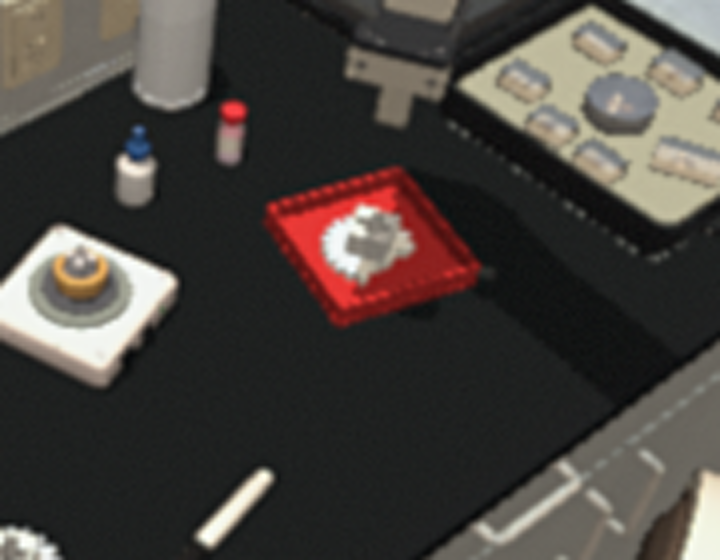

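View pics/t3.png

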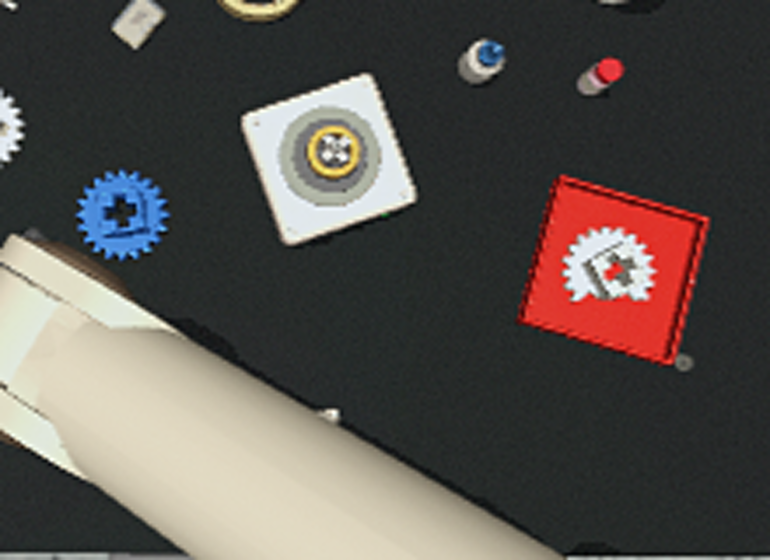

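```bash
python3 - <<'E'
from h import *
from bench import manip,effector,viewer
im=np.ascontiguousarray(viewer.get_image('top')[:,:,::-1]); cv2.imwrite('pics/top2.png',im); n='top'
g=im.min(axis=2).astype(np.float32); gg=im[:,:,1]
u=proj(n,[.517,-.315,.01]).astype(int)
m=(gg>110).astype(np.uint8); w=np.zeros_like(m); w[u[1]-18:u[1]+18,u[0]-18:u[0]+18]=1; m&=w
cs,_=cv2.findContours(m,cv2.RETR_EXTERNAL,cv2.CHAIN_APPROX_NONE); c=max(cs,key=cv2.contourArea)
q=np.array([ray(n,*p,.009)[:2] for p in c[:,0,:].astype(float)]); (x,y),r=cv2.minEnclosingCircle(np.float32(q*1000))
print('gear circ',x,y,r)
d=np.array([np.cos(np.radians(-61.5)),np.sin(np.radians(-61.5))])
print('offset along jaw, mm',d@(np.array([x,y])-[517,-315]),'perp',np.array([-d[1],d[0]])@(np.array([x,y])-[517,-315]))
cv2.imwrite('pics/t4.png',cv2.resize(im[u[1]-22:u[1]+22,u[0]-22:u[0]+22],None,fx=12,fy=12,interpolation=cv2.INTER_NEAREST)); print(u)
E
```

```text
gear circ 517.2472534179688 -317.4977722167969 43.38658905029297
offset along jaw, mm 2.313064102040626 perp -0.9745433595025917
[372 207]
```

View pics/t4.png

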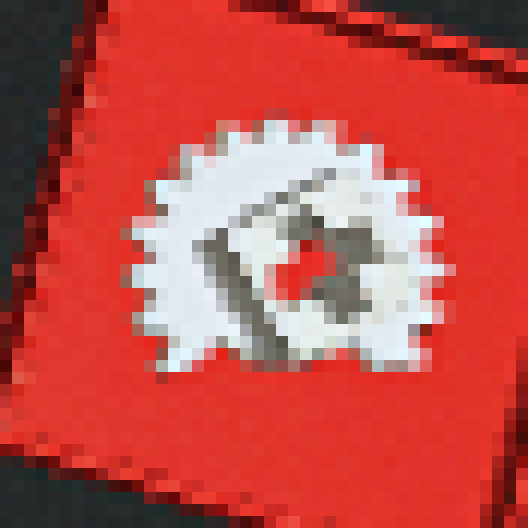

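```bash
python3 - <<'E'
from h import *
from bench import manip,effector,viewer
P=[.4403,.158]
manip.servo_line([*P,.0135],vel=.15)
effector.close(8); print(manip.current_clock(),manip.current_finger_gap(),np.round(manip.current_tool_pos(),4))
effector.open_jaws()
manip.servo_line([*P,.045],vel=.15)
manip.move_pose([*P,.045],down(-48.7))
manip.servo_line([*P,.0135],vel=.15)
effector.close(8); manip.sleep(.2); print(manip.current_clock(),manip.current_finger_gap(),np.round(manip.current_tool_pos(),4))
effector.open_jaws()
manip.servo_line([*P,.09],vel=.25)
manip.move_pose([.56,-.14,.2],down(-51.7)); print(manip.current_clock())
for n in('top','scene'): cv2.imwrite(f'pics/b_{n}.png',viewer.get_image(n)[:,:,::-1])
E
```

```text
15.2167 0.03819293401123673 [0.4404 0.1582 0.0135]
19.2167 0.03780032538566732 [0.4403 0.1581 0.0135]
21.95
```

View pics/b_top.png

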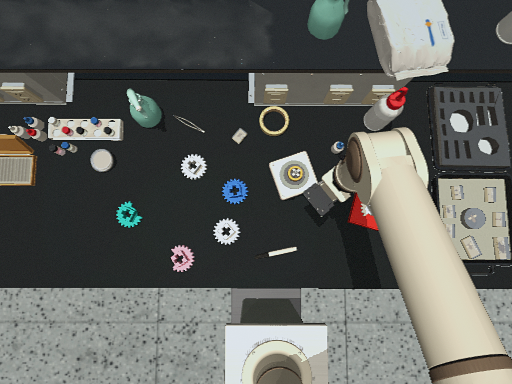

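View pics/b_scene.png

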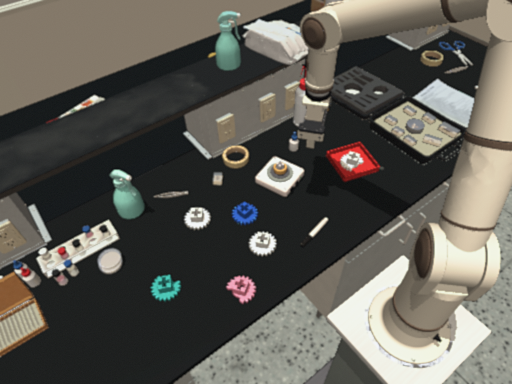

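```bash
python3 - <<'E'
from h import *
from scipy.optimize import least_squares
def cfit(q,r): return least_squares(lambda p:np.hypot(q[:,0]-p[0],q[:,1]-p[1])-r,q.mean(0),loss='soft_l1',f_scale=.001).x
T=np.array([.4403,.158]); n='top'
for f in('top0','b_top'):
    im=cv2.imread(f'pics/{f}.png'); g=im.min(axis=2)
    m=(g>95).astype(np.uint8)
    cs,_=cv2.findContours(m,cv2.RETR_EXTERNAL,cv2.CHAIN_APPROX_NONE); u=proj(n,[*T,.005])
    for c in cs:
        if cv2.contourArea(c)>100 and cv2.pointPolygonTest(c,tuple(map(float,u)),False)>0:
            q=np.array([ray(n,*p,.005)[:2] for p in c[:,0,:].astype(float)]); (x,y),r=cv2.minEnclosingCircle(np.float32(q)); M=cv2.moments(np.float32(q)*1000)
            print(f,'B circ',(x-T[0])*1e3,(y-T[1])*1e3,r,'cent',M['m10']/M['m00']-T[0]*1e3,M['m01']/M['m00']-T[1]*1e3)
    for z in(.038,):
        u0=proj(n,[*T,z]); x0,y0=(u0-9).astype(int); sub=g[y0:y0+19,x0:x0+19].astype(float); yy,xx=np.mgrid[y0:y0+19,x0:x0+19]
        w=np.clip(190-sub,0,None)*(np.hypot(xx-u0[0],yy-u0[1])<7.2); cc=(w*xx).sum()/w.sum(),(w*yy).sum()/w.sum(); print(f,'bore',(ray(n,*cc,.037)[:2]-T)*1e3)
    for lo in(150,170,190):
        u0=proj(n,[.6175,-.0566,.084]); x0,y0=(u0-9).astype(int); sub=g[y0:y0+19,x0:x0+19].astype(float); yy,xx=np.mgrid[y0:y0+19,x0:x0+19]
        w=np.clip(sub-lo,0,None)*(np.hypot(xx-u0[0],yy-u0[1])<6.5); cc=(w*xx).sum()/w.sum(),(w*yy).sum()/w.sum(); print(f,'spindle',ray(n,*cc,.084)[:2])
u=proj('scene',[*T,.038]).astype(int);v=proj('scene',[.6175,-.0566,.08]).astype(int)
im=cv2.imread('pics/b_scene.png'); print(u,v)
cv2.imwrite('pics/bs.png',np.hstack([cv2.resize(im[a[1]-18:a[1]+22,a[0]-20:a[0]+20],(400,400),interpolation=cv2.INTER_NEAREST) for a in(u,v)]))
E
```

```text
top0 B circ 0.17576189041135226 -0.07141399383545077 0.042820900678634644 cent -0.058551721125240874 -0.016167539085614635
top0 bore [-0.32139788 -0.57302999]
top0 spindle [ 0.6182797  -0.05706695]
top0 spindle [ 0.6180623  -0.05698985]
top0 spindle [ 0.61770865 -0.057161  ]
b_top B circ -1.4537396907806643 -1.6064124107360855 0.04361454397439957 cent -0.020059131709558642 -1.0256058700778397
b_top bore [-0.29568435 -1.74533323]
b_top spindle [ 0.61821534 -0.05703616]
b_top spindle [ 0.61793896 -0.05703802]
b_top spindle [ 0.61751392 -0.05735005]
[261 237] [280 164]
```

View pics/bs.png

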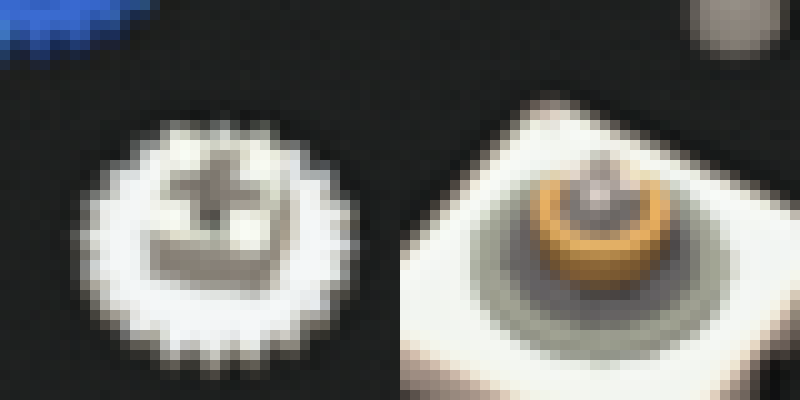

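```bash
python3 - <<'E'
from h import *
from bench import manip,effector,viewer
P=[.4403,.158]; S=[.6178,-.0551]
manip.move_pose([*P,.09],down(-48.7))
manip.servo_line([*P,.0135],vel=.15)
effector.close(55); print(manip.current_clock(),manip.current_finger_gap(),np.round(manip.current_tool_pos(),4))
manip.servo_line([*P,.2],vel=.25)
manip.move_pose([*S,.2],down(-51.7))
manip.servo_line([*S,.115],vel=.15); manip.sleep(.2)
print(manip.current_clock(),manip.current_finger_gap(),np.round(manip.current_tool_pos(),4),np.round(manip.current_force(),2),np.round(manip.current_wrist_torque(),2))
for n in('top','scene'): cv2.imwrite(f'pics/s_{n}.png',viewer.get_image(n)[:,:,::-1])
u=proj('scene',[*S,.1]).astype(int); im=cv2.imread('pics/s_scene.png'); cv2.imwrite('pics/ss.png',cv2.resize(im[u[1]-40:u[1]+40,u[0]-45:u[0]+45],None,fx=8,fy=7,interpolation=cv2.INTER_CUBIC))
E
```

```text
24.8833 0.03765855663790469 [0.4403 0.158  0.0135]
27.775 0.03735114768259523 [ 0.6187 -0.055   0.1163] [ 0.47  0.26 -0.45] [ 0.01 -0.08  0.03]
```

View pics/ss.png

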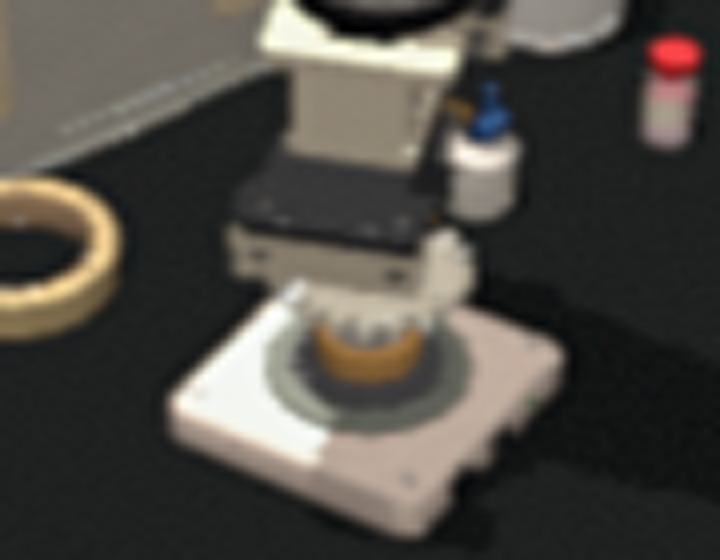

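View pics/s_top.png

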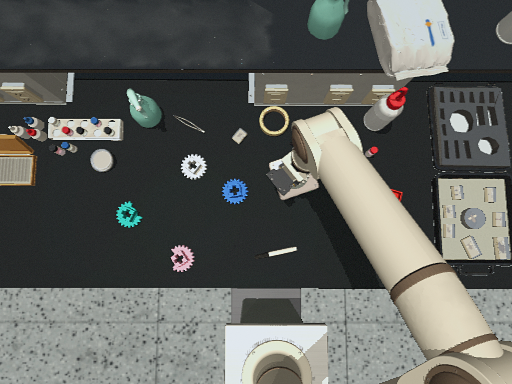

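```bash
cat >> h.py <<'E'
def st(manip,tag=''):
    t=manip.current_clock(); print(tag,round(t,2),np.round(np.array(manip.current_tool_pos())*1e3,2),np.round(manip.current_force(),1),np.round(manip.current_wrist_torque(),2),round(manip.current_finger_gap()*1e3,2))
E
python3 - <<'E'
from h import *
from bench import manip,effector,viewer
S=[.6178,-.0551]
st(manip)
for z in (.108,.104,.101,.099,.097):
    manip.servo_line([*S,z],vel=.03); manip.sleep(.1); st(manip,z)
    f=manip.current_force()
    if abs(f[2])>12 or np.hypot(f[0],f[1])>10: break
E
```

```text
27.88 [618.33 -55.21 115.86] [-1.6 -1.1 -0.4] [ 0.02 -0.04 -0.03] 37.61
0.108 28.36 [617.77 -55.02 107.89] [ 0.2  0.1 -1.1] [-0.    0.01 -0.04] 37.74
0.104 28.74 [617.83 -55.08 103.98] [ 0.1  0.8 -0.9] [-0.06 -0.03 -0.  ] 37.59
0.101 29.09 [617.76 -55.1  100.97] [ 0.1 -0.2 -0. ] [ 0.02 -0.05 -0.01] 37.65
0.099 29.44 [617.79 -55.09  98.97] [ 0.8  1.3 -0.6] [ 0.02 -0.05 -0.01] 37.69
0.097 29.79 [617.85 -55.29  96.97] [-0.2 -1.  -1.5] [-0.1  -0.12  0.01] 37.6
```

```bash
python3 - <<'E'
from h import *
from bench import manip,effector,viewer
S=[.6178,-.0551]
for z in (.0955,.094,.092,.090,.087,.084):
    manip.servo_line([*S,z],vel=.03); manip.sleep(.1); st(manip,z)
    f=manip.current_force()
    if abs(f[2])>9 or np.hypot(f[0],f[1])>10: break
E
```

```text
0.0955 30.14 [617.89 -55.23  95.47] [ 1.3 -0.5 -2.2] [-0.21 -0.31 -0.02] 37.44
0.094 30.49 [617.9  -55.22  93.95] [ 0.5 -1.  -2.4] [-0.26 -0.32 -0.03] 37.97
0.092 30.84 [617.89 -55.23  91.91] [ 2.1 -1.2 -2.6] [-0.25 -0.45  0.04] 37.84
0.09 31.19 [617.89 -55.27  89.88] [ 2.3 -1.7 -2.1] [-0.36 -0.53 -0.01] 37.41
0.087 31.54 [617.85 -55.26  86.84] [ 3.4 -0.6 -3.5] [-0.4  -0.61 -0.02] 37.72
0.084 31.89 [617.85 -55.27  83.84] [ 3.3 -1.1 -2.2] [-0.41 -0.72  0.  ] 37.88
```

```bash
python3 - <<'E'
from h import *
from bench import manip,effector,viewer
S=[.6178,-.0551]
cv2.imwrite('pics/s2_scene.png',viewer.get_image('scene')[:,:,::-1])
u=proj('scene',[*S,.08]).astype(int); im=cv2.imread('pics/s2_scene.png'); cv2.imwrite('pics/ss2.png',cv2.resize(im[u[1]-40:u[1]+40,u[0]-45:u[0]+45],None,fx=8,fy=7,interpolation=cv2.INTER_CUBIC))
st(manip)
E
```

```text
31.94 [617.85 -55.29  83.89] [ 3.6 -1.6 -3.4] [-0.46 -0.77 -0.05] 37.71
```

View pics/ss2.png

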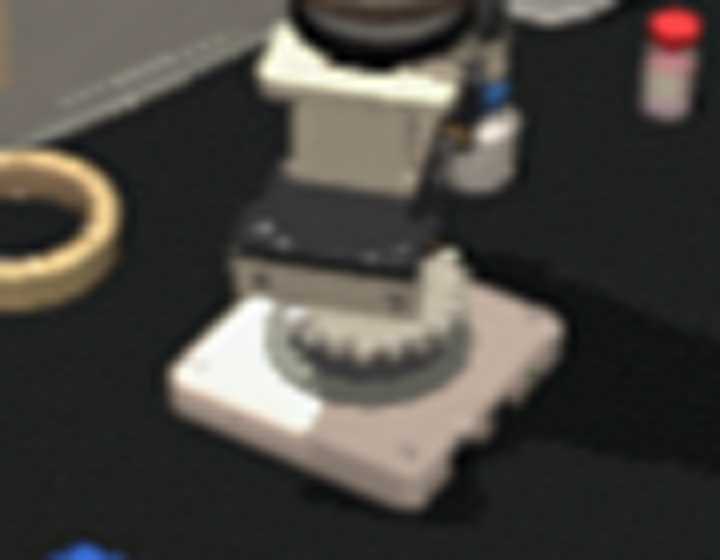

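```bash
python3 - <<'E'
from h import *
from bench import manip,effector,viewer
S=[.6183,-.0553]
effector.close(60)
for z in (.083,.081,.079,.077,.0755):
    manip.servo_line([*S,z],vel=.03); manip.sleep(.12); st(manip,z)
    f=manip.current_force()
    if abs(f[2])>25 or np.hypot(f[0],f[1])>15: break
E
```

```text
0.083 32.52 [617.95 -55.2   83.23] [-1.2 -2.   2.9] [-0.38  0.14 -0.04] 37.74
0.081 32.89 [618.08 -55.19  81.05] [-1.4 -0.7  4. ] [-0.4   0.38 -0.01] 37.68
0.079 33.26 [618.08 -55.14  79.15] [-2.4 -2.   6. ] [-0.36  0.54 -0.  ] 37.66
0.077 33.62 [618.06 -55.12  77.34] [-2.3 -2.   8.2] [-0.39  0.76  0.01] 37.81
0.0755 33.99 [618.08 -55.16  76.02] [-3.8 -1.7  8.7] [-0.39  0.73  0.02] 37.84
```

```bash
python3 - <<'E'
from h import *
from bench import manip,effector,viewer
S=[.6180,-.0554]
for z in (.0748,.0742,.0736,.073,.0724):
    manip.servo_line([*S,z],vel=.02); manip.sleep(.15); st(manip,z)
    f=manip.current_force()
    if f[2]>22 or np.hypot(f[0],f[1])>15: break
E
```

```text
0.0748 34.39 [618.04 -55.18  75.52] [-3.9 -1.5  9.2] [-0.37  0.77 -0.02] 37.79
0.0742 34.79 [618.05 -55.15  75.47] [-3.5 -1.6 12.8] [-0.34  1.17  0.01] 37.43
0.0736 35.19 [618.14 -55.11  75.46] [-5.8 -2.  18.1] [-0.32  1.54 -0.01] 37.82
0.073 35.59 [618.15 -55.11  75.4 ] [-8.1 -1.4 20.9] [-0.37  1.83  0.02] 37.53
0.0724 35.99 [618.2  -55.07  75.37] [-9.9 -0.9 25.6] [-0.39  2.3   0.04] 37.53
```

```bash
python3 - <<'E'
from h import *
from bench import manip,effector,viewer
manip.servo_line([.6175,-.0554,.0726],vel=.02); manip.sleep(.3); st(manip)
manip.sleep(1.0); st(manip)
for n in('top','scene'): cv2.imwrite(f'pics/f_{n}.png',viewer.get_image(n)[:,:,::-1])
im=cv2.imread('pics/f_scene.png'); cv2.imwrite('pics/fs.png',cv2.resize(im[120:280,180:400],None,fx=3.5,fy=3.5,interpolation=cv2.INTER_CUBIC))
E
```

```text
36.54 [618.11 -55.15  75.38] [-8.  -1.  22.9] [-0.45  1.84 -0.05] 37.78
 37.54 [618.14 -55.13  75.41] [-8.3 -2.2 21.7] [-0.42  1.82  0.03] 37.63
```

View pics/fs.png

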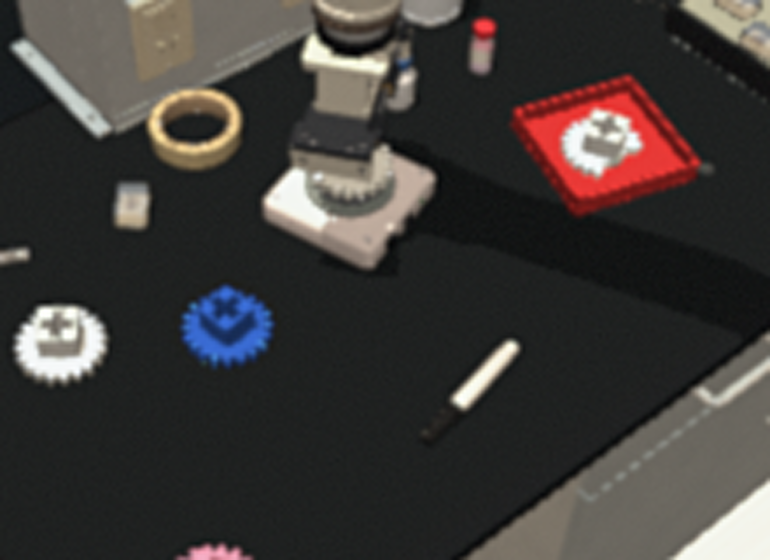

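View pics/f_scene.png

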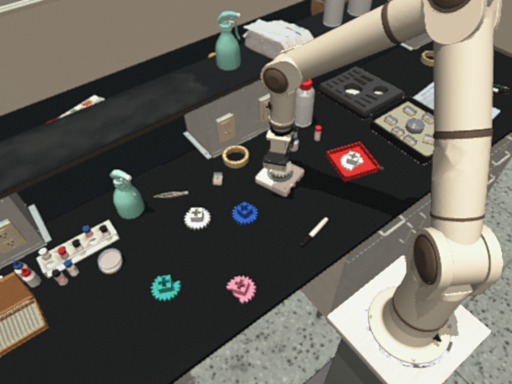

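```bash
python3 - <<'E'
from h import *
from bench import manip
manip.hand_in()
st(manip)
E
```

```text
the job is handed in; nothing more can be done
the job is handed in; nothing more can be done
```

The job is handed in at about 37.5 s of the 61 s allowed. The broken gear lies flat in the scrap tray, let go. Sound gear B is on the spindle, still gripped and pressed fully home. I left gear A as the spare and did not touch it.

**Checks that agreed:**
- **Grasp:** the finger gap was about 38 mm on the hubs, as it should be.
- **Fit:** gear B slid over the splines with no jam. The collar's spring force rose from about 3 to 9 N. The hard stop came at a TCP height of 75.4–75.5 mm, and 75.5 mm was expected.
- **Hold:** the final push was about 22 N down with the 60 N grip setting, and it stayed steady for 1 s.
- **Bench:** the last picture shows the broken gear inside the tray. Gear A, the look-alikes and the pen, block and vial are where they were. The dropper is partly hidden by the arm, so I could only check it roughly.

**Checks that disagreed:**
- **Camera offset:** the top camera read about 1–2 mm off in y when compared with the two gears I had gripped. I corrected the spindle position for this before going in.
- **Side load:** pressing home leaves about 8 N sideways and 1.8 N m at the wrist. I tried to relieve it, with little effect, but it is well under the limits.
- **Small downward reading:** the force sensor read about 2–3 N downward during part of the insertion, more than gear B's weight explains. It went away once gear B met the collar.

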